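# Lay the tilting tray rest flat

### The job

The tilting tray rest on the bakery table is propped up by its ratchet and has to lie flat for the next tray. With the fingertips, press the pawl's thumb plate down until the pawl tips over and stays clear of the ratchet wheel, then push the free edge of the board down, without slamming it, until the board lies flat on its stand. Leave the pawl thrown free, do not raise the board or pick anything up, leave the other things on the table where they are, and finish clear of the rest.

Things in the scene. Friction and masses are not known exactly. Their poses are not given: they have to be found in the camera images.
- rest_hinge (a point): point on the hinge axis of the tilting tray rest, at mid-width, 60 mm above the table. Its x points level from the hinge towards the board's free edge, y along the hinge axis, z up. The grey steel stand (270 x 218 mm, rails 50 mm high) is fixed to the table. The ratchet wheel (96 mm across, on the hinge axis) and the pawl are on the -y side, 119 mm from mid-width.
- board (a joint): angle of the board above level, rad: 0 = flat on the stand (its stop); grows as the free edge rises; starts between 0.75 and 0.93. The hinge has friction: the board stays at any angle and does not fall. Once the pawl is free, 2 to 6 N at the free edge pushes it down. With the pawl in the teeth it stops at about 0.7.
- board_edge (a point): point on the upper face of the wooden board (186 mm wide along y, 12 mm thick), mid-width, near its free edge, which lies 19 mm farther out. Its z is the face's normal, its x points along the board to the free edge. Push here. It moves on an arc; in rest_hinge's axes, at board angle a, x = 0.185 cos a - 0.012 sin a, z = 0.185 sin a + 0.012 cos a from rest_hinge (72 mm over the table when flat).
- pawl (a joint): angle of the pawl, rad: 0 to 0.2 = hook down in or on the wheel's teeth; clear of them above 0.22; tips over its balance point at about 0.36; stop at 0.66 = thrown free, where its own weight keeps it. It turns about a level axis parallel to the hinge, 62 mm from the thumb plate's centre towards the wheel.
- thumb_plate (a point): centre of the upper face of the pawl's thumb plate (dark steel, 28 x 32 mm), at the pawl's end away from the wheel, 82 to 92 mm above the table while the hook is down. Pressed straight down (under 3 N) it sinks to 54 mm and tilts 0.66 rad. The pawl's round weight (28 mm across) rises 40 mm above the plate, near side 59 mm off towards the wheel, 35 mm when thrown.
- cake_ring: steel cake ring, 72 mm across, 45 mm high, stands beside the rest near the hinge; bystander, leave alone; origin at the centre of its underside
- jar: glass jar with steel cap, 68 mm across, 100 mm high, stands beside the wheel side of the rest; bystander; origin at the centre of its underside
- brush: pastry brush, 200 mm long, lying; bystander; origin under its middle
- spatula: palette knife, 240 mm long, lying; bystander; origin under its middle
- mug: blue mug, 80 mm across, 90 mm high; bystander; origin at the centre of its underside
- tin: tin can, 72 mm across, 110 mm high; bystander; origin at the centre of its underside
- bowl: white bowl, 110 mm across, 60 mm high; bystander; origin at the centre of its underside

How it is judged (in metres and radians):
On the way, in this order (a step that is already met when the one before it is completed fails the run):
1. the pawl is thrown free while the board is still up (value of joint each of pawl, board above 0.5 rad), for 0.1 s.
2. the board lies flat (value of joint board below 0.04 rad), for 0.2 s.
At the end, for the whole second after the job is handed in: the board lies within 0.04 rad (about 8 mm at its edge) of flat and is at rest, and the pawl still stands thrown free (above 0.5 rad) (value of joint board below 0.04 rad and value of joint pawl above 0.5 rad and velocity of joint board between -0.05 and 0.05 rad/s); the robot touches nothing.
It fails at once if the board was slammed down (faster than 1.5 rad/s) (velocity of joint board below -1.5 rad/s).
It fails at once if the board was raised instead of lowered (past 1.05 rad) (value of joint board above 1.05 rad).
It fails at once if the board was forced down with the pawl in the teeth (value of joint pawl below 0.2 rad and value of joint board below 0.55 rad).
It fails at once if a bystander was moved by more than 30 mm or lifted (distance of any of cake_ring, jar, brush, spatula, mug, tin, bowl from where it was at the start of the episode above 0.03 m).
It also fails if it takes over 48 s, if anything falls off the work surface, if the arm or the gripper's body presses on something with over 40 N, if the wrist force passes 120 N, or if a joint passes its speed limit or range.

### The arm

A 7-joint arm with a two-finger parallel gripper is mounted at the origin on the work surface. World frame = base frame: x ahead of the robot, y to its left, z up, the work surface at z = 0. Lengths are in mm, angles in degrees, forces in N, time in s.
With the tool pointing down it reaches from about 425 to 1025 mm from the base axis. Payload 9.4 kg.
Tool frame: the origin (TCP) lies midway between the tips of the shut fingers; the grasp point (between the pads) lies 19 mm behind it; z points along the fingers, x is the direction in which the jaws open and shut, and the axes are right-handed (so a half turn about z gives the same grasp; the last joint's range is limited). The gripper opens to 85 mm and grips with 20 to 120 N. Pads are 22 mm wide; open, the fingers measure 114 mm over their backs; the gripper's body (76 mm by 85 mm) begins 54 mm behind the grasp point. The pads swing forward as they close: fully open they stand 13 mm farther back than shut.
Start: joints at [-74.868, 34.337, -0.143, 91.639, 0.103, 54.024, -4.572], TCP at [242.329, 683.301, 231.275] pointing down, gripper open.
Joint ranges: [-147.43, 147.43], [-19.82, 112.94], [-74.19, 73.91], [6.32, 146.72], [-59.91, 239.91], [6.04, 106.73], [-150.56, 150.56]. Speed limits (degrees/s): [127.2, 127.2, 172.46, 172.46, 180, 180, 180].

### API

Orientations are given as a 3x3 rotation matrix whose columns are the frame's x, y, z axes.
In Python, from rig import ctrl gives the robot as it stands.
- The arm moves only by the tool servo_tool, never from a script. Its argument "commands" is a list of rows, each an object of numbers: "tx", "ty", "tz": the shift along the world's x, y, z in mm; "twist": the turn about the world's z in degrees. A call has 1 to 8 rows; each row shifts and turns the pose as measured when the row begins; what a row does not reach is not made up. A row lasts 1/12 s, in which the tool goes at most 41.7 mm and 7.16 degrees, less where a joint would pass 70% of its speed; a pose out of reach is approached as far as the arm can. A call is refused whole if a number of a shift passes 41.7 or a number of a turn 7.16, either way. A call with a gripper value outside its range is refused whole. "jaw" is the closure in counts, from 0 (fully open) to 255 (shut), set as the call begins (left out, the last holds). The fingers move at their own pace and stop on an object; the grip force is fixed at half the most. Time passes only in rows, so rows that do not move let the fingers close. It gives the time, the measured TCP pose, the force and the opening at its end, in the units of the state.
- ctrl.get_obs(): the state, without advancing time (a new reading comes with each control period).
- ctrl.get_image(name): name is "side" or "top" or "wrist"; returns the picture (420x560x3 uint8, red, green, blue); there is no depth.
- ctrl.camera_params(name): a dict with "fov_y" (degrees; the focal length in pixels is half the picture's height over the tangent of half this angle, whatever the lens; pixels are square), "cx", "cy" (the principal point, pixels), "R" (3x3) and "t" (3): a world point X has camera coordinates R X + t; the wrist camera has in their place "hand_eye" (4x4, takes a point from camera to tool coordinates, whose origin is the TCP and whose axes are the tool frame's). Camera axes: x right, y down, z forward; pixel columns grow to the right and rows downward; lengths in mm; the calibration is good to about 2 mm. A picture is of the moment at which its call begins: read the wrist's pose just before it. camera_params takes no time and is no camera call.
- ctrl.hand_in(): hands the job in, once; it reports no verdict.
The state is a dict: "time": time; "q": joint angles; "qvel": joint speeds; "joint_efforts": joint torques, N m; "eef_pos": TCP position; "tcp_rot": TCP orientation; "contact_force": force on the tool from outside, world axes, zero at the start; "moment": the same for the moment, N m; "width": opening from 0.0 (shut) to 1.0 (fully open).
Only numpy, scipy, OpenCV 4.12 (cv2) and the standard library are available. Lean on these libraries where they do the work, as an engineer would, in place of code of your own. Each camera call takes 0.05 s, during which the arm holds its last target. There are 200 camera calls.

## Working session

There is one attempt and no reset: what is moved stays moved. The work goes in short steps, Python scripts to look and compute and a tool call to move; the robot and the scene stay as the last step left them, time stands still between calls to the robot, and variables do not carry over. Pictures are saved under pics/ and viewed, about 8 in all and at most 12, crops included, and the job is handed in when it is done.

Besides the shell and the picture viewer there is one more tool, called after "Call:" in YAML: its name, and indented under it one key for each argument. servo_tool: Moves the arm, as the interface text tells. Its arguments: {"type":"object","properties":{"commands":{"type":"array","items":{"type":"object","properties":{"tx":{"type":"number"},"ty":{"type":"number"},"tz":{"type":"number"},"twist":{"type":"number"}}}},"jaw":{"type":"number"}},"required":["commands"]}

```bash
mkdir -p pics; ls; python3 - <<'E'
from rig import ctrl
import cv2,json
o=ctrl.get_obs();print(o['time'],o['eef_pos'],o['tcp_rot'],o['width'])
for n in('top','side'):
    cv2.imwrite(f'pics/{n}0.png',ctrl.get_image(n)[:,:,::-1])
    print(ctrl.camera_params(n))
print(ctrl.camera_params('wrist'))
E
```

```text
pics
0.0 [242.12849353 682.87898554 230.41077674] [[ 3.34168036e-01  9.42513411e-01 -4.40764240e-04]
 [ 9.42512250e-01 -3.34168317e-01 -1.48117830e-03]
 [-1.54331986e-03  7.95367490e-05 -9.99998806e-01]] 0.9985649137633135
{'fov_y': 54.418086597107155, 'cx': 278.6075519337842, 'cy': 209.27813459005182, 'R': array([[-0.00651078, -0.99990776, -0.01191984],
       [-0.99625509,  0.00751382, -0.08613555],
       [ 0.08621717,  0.01131439, -0.99621212]]), 't': array([  15.6646838 ,  492.87058167, 1253.13156065])}
{'fov_y': 44.82129760958182, 'cx': 277.22492990110385, 'cy': 215.4144870815453, 'R': array([[ 0.77072206, -0.63698547,  0.01539547],
       [-0.49239156, -0.6107577 , -0.62010127],
       [ 0.4043984 ,  0.47034512, -0.7843707 ]]), 't': array([-361.31010866,  313.16148949, 1405.40655926])}
{'fov_y': 68.98378994599416, 'cx': 278.31803450173464, 'cy': 211.57677016232344, 'hand_eye': array([[ 9.99999928e-01, -2.92658336e-04,  2.39666490e-04,
         4.59388551e-01],
       [ 2.08325064e-04,  9.54927436e-01,  2.96839265e-01,
        -7.51354318e+01],
       [-3.15736592e-04, -2.96839193e-01,  9.54927428e-01,
        -1.42293400e+02],
       [ 0.00000000e+00,  0.00000000e+00,  0.00000000e+00,
         1.00000000e+00]])}
```

View pics/top0.png

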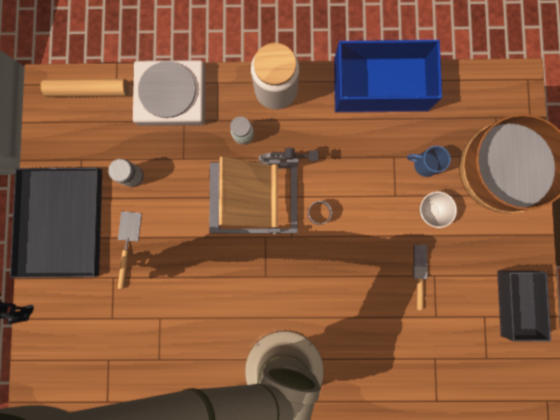

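View pics/side0.png

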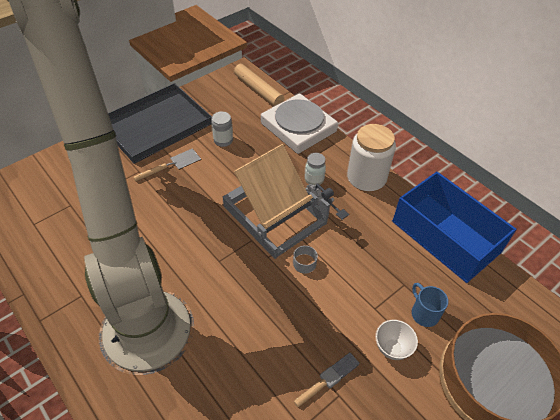

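The top view shows the hinge at about column 277, the free edge raised to the left at column 220, and the wheel and pawl at the top, around (265–318, 155). I'll enlarge both views there.

```bash
python3 - <<'E'
import cv2,numpy as np
t=cv2.imread('pics/top0.png')[140:245,200:330];s=cv2.imread('pics/side0.png')[140:260,215:365]
f=lambda i:cv2.resize(i,None,fx=5,fy=5,interpolation=cv2.INTER_CUBIC)
def grid(i,x0,y0):
    i=f(i)
    for x in range(0,i.shape[1],50):cv2.putText(i,str(x0+x//5),(x,10),0,.35,(255,255,255));cv2.line(i,(x,12),(x,18),(255,255,255))
    for y in range(0,i.shape[0],50):cv2.putText(i,str(y0+y//5),(0,y+4),0,.35,(255,255,255));cv2.line(i,(25,y),(32,y),(255,255,255))
    return i
cv2.imwrite('pics/topc.png',grid(t,200,140));cv2.imwrite('pics/sidec.png',grid(s,215,140))
E
```

```text
(no output)
```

View pics/topc.png

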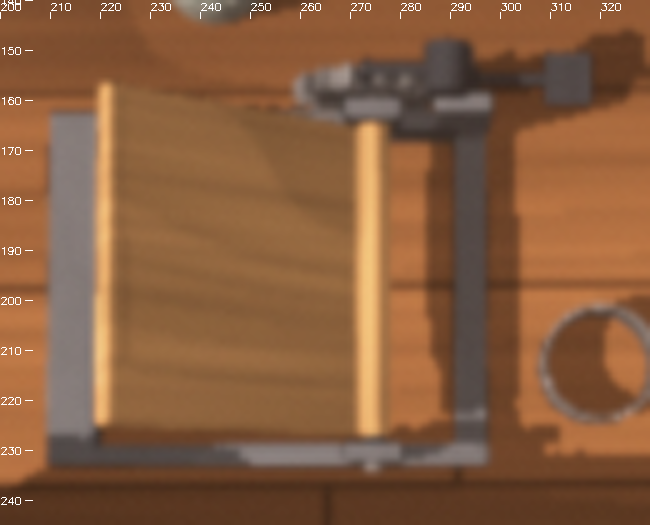

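View pics/sidec.png

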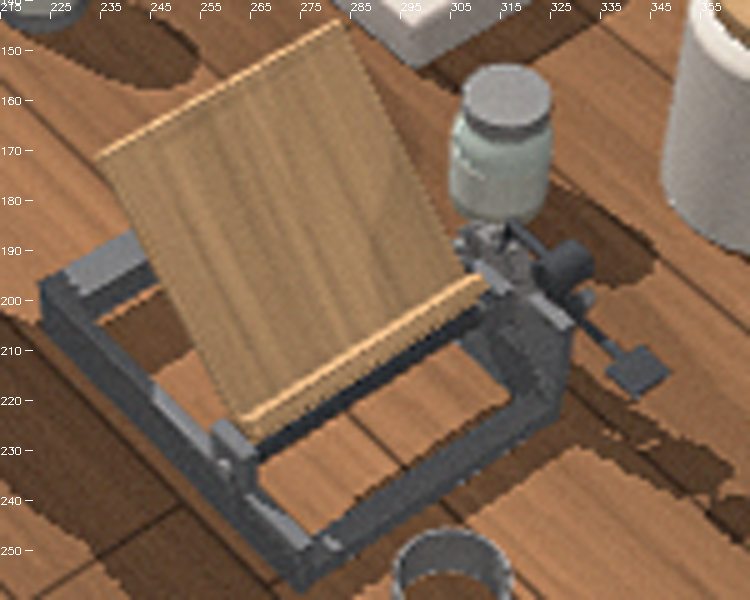

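```bash
cat > h.py <<'E'
import numpy as np
from rig import ctrl
def K(c,h=420):
    f=h/2/np.tan(np.radians(c['fov_y']/2));return np.array([[f,0,c['cx']],[0,f,c['cy']],[0,0,1]])
def ray(n,p):
    c=ctrl.camera_params(n);d=c['R'].T@np.linalg.inv(K(c))@[*p,1];return -c['R'].T@c['t'],d/np.linalg.norm(d)
def atz(n,p,z):
    o,d=ray(n,p);return o+d*(z-o[2])/d[2]
def tri(a,b):
    o1,d1=ray('top',a);o2,d2=ray('side',b);s=np.linalg.lstsq(np.c_[d1,-d2],o2-o1,rcond=None)[0]
    p,q=o1+s[0]*d1,o2+s[1]*d2;return (p+q)/2,np.linalg.norm(p-q)
def proj(n,X):
    c=ctrl.camera_params(n);v=K(c)@(c['R']@X+c['t']);return v[:2]/v[2]
E
python3 - <<'E'
from h import *
np.set_printoptions(precision=1,suppress=True)
print('plate',tri((313.3,155.6),(342.6,214.2)), atz('top',(313.3,155.6),87), atz('side',(342.6,214.2),87))
print('board far corner',tri((220.5,156.8),(283,144)),'near',tri((219.3,225),(235,170.8)))
for p in [(210,162.6),(209.5,233),(297.4,233)]:print('stand',atz('top',p,50))
print('stand side',[atz('side',p,50) for p in [(223,197),(275.5,253.5)]])
for p in [(274,164.5),(274,227.5)]: print('hinge end of board ',atz('top',p,66))
for p in [(260,157)]: print('wheel left',atz('top',p,60))
print('jar',atz('side',(316.5,158.5),100),'ring',atz('top',(320,212),45))
E
```

```text
plate (array([647.7, -93.6,  88.6]), np.float64(1.213508039447167)) [647.6 -93.3  87. ] [649.4 -93.   87. ]
board far corner (array([622.4, 165.4, 203.9]), np.float64(3.5231478089695485)) near (array([438.2, 167. , 204.7]), np.float64(4.82764133670477))
stand [636.7 222.7  50. ]
stand [419.7 222.5  50. ]
stand [417.8 -44.7  50. ]
stand side [array([422.1, 218.8,  50. ]), array([414.4, -56.6,  50. ])]
hinge end of board  [625.8  24.8  66. ]
hinge end of board  [434.4  25.9  66. ]
wheel left [650.7  67.7  60. ]
jar [738.1 124.3 100. ] ring [ 481.6 -114.5   45. ]
```

Plate measured at (648, -93.5, 88.6), which matches the given 82–92 mm height and the wheel plane (119 mm from mid-width). The hinge is near (529, 20) with rest x ≈ world +y. I'll travel high over the board and aim slightly outboard of the plate centre.

Call:
servo_tool:
  commands:
    - {"tz":35,"twist":7}
    - {"tx":17,"ty":-32,"tz":15,"twist":7}
    - {"tx":17,"ty":-33,"twist":5.5}
    - {"tx":17,"ty":-33}
    - {"tx":17,"ty":-33}
    - {"tx":17,"ty":-33}
    - {"tx":17,"ty":-33}
    - {"tx":17,"ty":-33}
  jaw: 255

```text
validation failed for argument at $.co...
```

Call:
servo_tool:
  commands:
    - {"tx":17,"ty":-33}
    - {"tx":17,"ty":-33}
    - {"tx":17,"ty":-33}
    - {"tx":17,"ty":-33}
    - {"tx":17,"ty":-33}
    - {"tx":17,"ty":-33}
    - {"tx":17,"ty":-33}
    - {"tx":17,"ty":-33}

```text
validation failed for argument at $.co...
```

Call:
servo_tool:
  commands:
    - {"tx":0,"ty":0,"tz":35,"twist":7}
    - {"tx":17,"ty":-32,"tz":15,"twist":7}
    - {"tx":17,"ty":-33,"tz":0,"twist":5.5}
    - {"tx":17,"ty":-33,"tz":0,"twist":0}
    - {"tx":17,"ty":-33,"tz":0,"twist":0}
    - {"tx":17,"ty":-33,"tz":0,"twist":0}
    - {"tx":17,"ty":-33,"tz":0,"twist":0}
    - {"tx":17,"ty":-33,"tz":0,"twist":0}
  jaw: 255

```text
time: 0.77
eef_pos: [355.1, 449.9, 276.8]
tcp_rot: [[-0.032, 0.999, -0.003], [0.999, 0.032, -0.005], [-0.005, -0.003, -1.0]]
contact_force: [1.8, 0.2, -0.1]
width: 0.004
```

Call:
servo_tool:
  commands:
    - {"tx":17,"ty":-33,"tz":0,"twist":0}
    - {"tx":17,"ty":-33,"tz":0,"twist":0}
    - {"tx":17,"ty":-33,"tz":0,"twist":0}
    - {"tx":17,"ty":-33,"tz":0,"twist":0}
    - {"tx":17,"ty":-33,"tz":0,"twist":0}
    - {"tx":17,"ty":-33,"tz":0,"twist":0}
    - {"tx":17,"ty":-33,"tz":0,"twist":0}
    - {"tx":17,"ty":-33,"tz":0,"twist":0}

```text
time: 1.43
eef_pos: [494.0, 170.5, 275.9]
tcp_rot: [[-0.033, 0.999, -0.005], [0.999, 0.033, -0.007], [-0.007, -0.005, -1.0]]
contact_force: [-0.0, 0.3, -0.2]
width: 0.003
```

Call:
servo_tool:
  commands:
    - {"tx":18,"ty":-33,"tz":0,"twist":0}
    - {"tx":18,"ty":-33,"tz":0,"twist":0}
    - {"tx":18,"ty":-33,"tz":0,"twist":0}
    - {"tx":18,"ty":-33,"tz":0,"twist":0}
    - {"tx":18,"ty":-33,"tz":0,"twist":0}
    - {"tx":18,"ty":-33,"tz":0,"twist":0}
    - {"tx":18,"ty":-33,"tz":0,"twist":0}
    - {"tx":17,"ty":-33,"tz":0,"twist":0}

```text
time: 2.1
eef_pos: [640.0, -108.8, 274.8]
tcp_rot: [[-0.034, 0.999, -0.008], [0.999, 0.034, -0.007], [-0.006, -0.008, -1.0]]
contact_force: [-0.2, 0.2, -0.1]
width: 0.003
```

Call:
servo_tool:
  commands:
    - {"tx":4,"ty":5,"tz":-25,"twist":-1}
    - {"tx":4,"ty":5,"tz":-30,"twist":-1}
    - {"tx":0,"ty":0,"tz":-25,"twist":0}
    - {"tx":0,"ty":0,"tz":-15,"twist":0}
    - {"tx":0,"ty":0,"tz":0,"twist":0}

```text
time: 2.52
eef_pos: [651.0, -113.4, 175.6]
tcp_rot: [[0.019, 1.0, -0.005], [1.0, -0.019, -0.013], [-0.013, -0.004, -1.0]]
contact_force: [-0.2, 0.4, 0.1]
width: -0.005
```

```bash
python3 - <<'E'
from h import *
import cv2
o=ctrl.get_obs();print(o['eef_pos'],o['time'])
cv2.imwrite('pics/w1.png',ctrl.get_image('wrist')[:,:,::-1])
c=ctrl.camera_params('wrist');H=np.linalg.inv(c['hand_eye'])
def wp(X):
    v=K(c)@(H[:3,:3]@(o['tcp_rot'].T@(np.array(X)-o['eef_pos']))+H[:3,3]);return v[:2]/v[2]
print('plate',wp([648,-93.5,88.6]),'tcp',wp(o['eef_pos']), 'below', wp([*o['eef_pos'][:2],88.6]))
E
```

```text
[ 650.95191734 -113.43784452  175.57137622] 2.5167
plate [304.66253997 212.60555385] tcp [277.81350047 268.36791424] below [279.35539052 216.54789519]
```

View pics/w1.png

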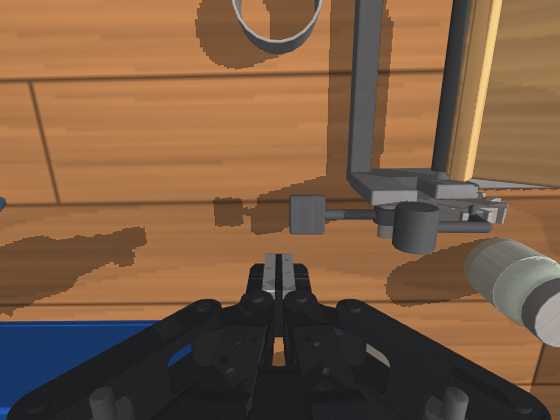

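The wrist view shows the plate centred at (307, 214), within 2 mm of prediction. The shut finger linkage is wide along the jaw axis, which points towards the weight. I'll turn it 90° so the narrow side faces the weight.

```bash
python3 -c "
from rig import ctrl
print(ctrl.get_obs()['q'])"
```

```text
[  2.30134038  33.31559084   3.52650061 103.41784869  -1.73446826
  43.47141747  95.42184657]
```

Call:
servo_tool:
  commands:
    - {"tx":0,"ty":3,"tz":0,"twist":-7.1}
    - {"tx":0,"ty":2,"tz":0,"twist":-7.1}
    - {"tx":0,"ty":2,"tz":0,"twist":-7.1}
    - {"tx":0,"ty":2,"tz":0,"twist":-7.1}
    - {"tx":0,"ty":2,"tz":0,"twist":-7.1}
    - {"tx":0,"ty":2,"tz":0,"twist":-7.1}
    - {"tx":0,"ty":0,"tz":0,"twist":-7.1}
    - {"tx":0,"ty":0,"tz":0,"twist":-7.1}

```text
time: 3.23
eef_pos: [654.6, -99.2, 187.2]
tcp_rot: [[0.853, 0.522, -0.003], [0.522, -0.853, -0.003], [-0.004, 0.001, -1.0]]
contact_force: [-0.7, 0.0, 0.2]
width: 0.002
```

Call:
servo_tool:
  commands:
    - {"tx":0,"ty":0,"tz":0,"twist":-7.1}
    - {"tx":0,"ty":0,"tz":0,"twist":-7.1}
    - {"tx":0,"ty":0,"tz":0,"twist":-7.1}
    - {"tx":0,"ty":0,"tz":0,"twist":-7.1}
    - {"tx":0,"ty":0,"tz":0,"twist":0}

```text
time: 3.65
eef_pos: [657.7, -96.4, 195.4]
tcp_rot: [[0.999, 0.045, 0.006], [0.045, -0.999, 0.001], [0.006, -0.001, -1.0]]
contact_force: [-0.3, 1.9, 0.6]
width: -0.001
```

Call:
servo_tool:
  commands:
    - {"tx":-3,"ty":-1,"tz":-20,"twist":0}
    - {"tx":-3,"ty":-1,"tz":-25,"twist":0}
    - {"tx":-2,"ty":0,"tz":-20,"twist":0}
    - {"tx":0,"ty":0,"tz":-10,"twist":0}
    - {"tx":0,"ty":0,"tz":0,"twist":0}

```text
time: 4.07
eef_pos: [653.5, -96.2, 125.2]
tcp_rot: [[0.998, 0.067, 0.017], [0.067, -0.998, 0.004], [0.017, -0.003, -1.0]]
contact_force: [-0.4, 0.3, -0.0]
width: 0.0
```

Call:
servo_tool:
  commands:
    - {"tx":-3,"ty":-2,"tz":-12,"twist":0}
    - {"tx":-2,"ty":-1,"tz":-12,"twist":0}
    - {"tx":0,"ty":0,"tz":-8,"twist":0}
    - {"tx":0,"ty":0,"tz":0,"twist":0}

```text
time: 4.4
eef_pos: [651.1, -99.1, 95.5]
tcp_rot: [[0.997, 0.074, 0.022], [0.074, -0.997, 0.005], [0.022, -0.003, -1.0]]
contact_force: [0.1, 0.4, 0.4]
width: 0.001
```

Call:
servo_tool:
  commands:
    - {"tx":-1,"ty":0,"tz":-6,"twist":0}
    - {"tx":0,"ty":0,"tz":-6,"twist":0}
    - {"tx":0,"ty":0,"tz":-6,"twist":0}
    - {"tx":0,"ty":0,"tz":-6,"twist":0}
    - {"tx":0,"ty":0,"tz":0,"twist":0}

```text
time: 4.82
eef_pos: [651.7, -99.0, 71.1]
tcp_rot: [[0.997, 0.076, 0.025], [0.076, -0.997, 0.005], [0.025, -0.003, -1.0]]
contact_force: [-0.3, -0.4, -0.1]
width: -0.002
```

Call:
servo_tool:
  commands:
    - {"tx":0,"ty":0,"tz":-5,"twist":0}
    - {"tx":0,"ty":0,"tz":-5,"twist":0}
    - {"tx":0,"ty":0,"tz":-3,"twist":0}
    - {"tx":0,"ty":0,"tz":0,"twist":0}

```text
time: 5.15
eef_pos: [651.8, -99.0, 56.6]
tcp_rot: [[0.997, 0.076, 0.025], [0.076, -0.997, 0.005], [0.025, -0.003, -1.0]]
contact_force: [-0.4, -0.5, -0.1]
width: 0.001
```

```bash
python3 - <<'E'
from h import *
import cv2
print(ctrl.get_obs()['contact_force'])
s=ctrl.get_image('side')[150:250,265:390,::-1];t=ctrl.get_image('top')[120:190,240:340,::-1]
cv2.imwrite('pics/c2.png',np.hstack([cv2.resize(s,(500,400),interpolation=2),cv2.resize(t,(300,400)) if 0 else cv2.resize(cv2.copyMakeBorder(t,0,30,0,0,0),(300,300))[:0].reshape(0,300,3) if 0 else cv2.copyMakeBorder(cv2.resize(t,(300,210),interpolation=2),0,190,0,0,0)]))
E
```

```text
[-0.36988868 -0.47300183 -0.10969794]
```

View pics/c2.png

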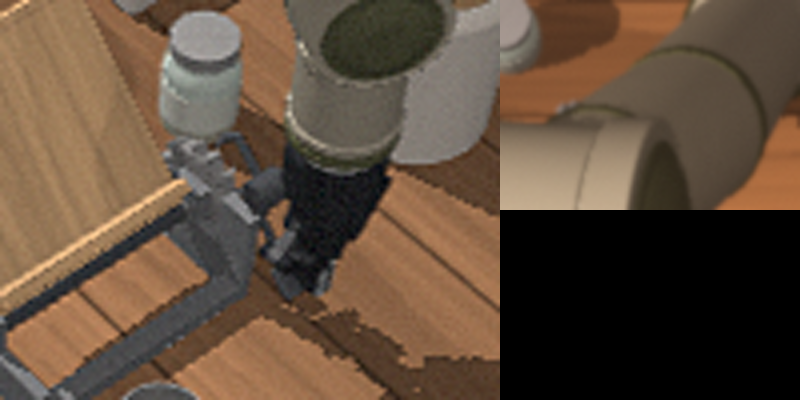

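The hook now stands up and the weight has tipped towards the plate. The side crop suggests the pawl is thrown, so I'll lift clear and confirm.

Call:
servo_tool:
  commands:
    - {"tx":0,"ty":-2,"tz":15,"twist":0}
    - {"tx":0,"ty":-2,"tz":30,"twist":0}
    - {"tx":0,"ty":0,"tz":38,"twist":0}
    - {"tx":0,"ty":0,"tz":38,"twist":0}
    - {"tx":0,"ty":0,"tz":38,"twist":0}
    - {"tx":0,"ty":0,"tz":30,"twist":0}
    - {"tx":0,"ty":0,"tz":10,"twist":0}

```text
time: 5.83
eef_pos: [647.9, -103.6, 261.7]
tcp_rot: [[0.997, 0.074, 0.018], [0.074, -0.997, 0.005], [0.018, -0.004, -1.0]]
contact_force: [-0.2, -0.9, -0.5]
width: 0.001
```

```bash
python3 - <<'E'
from h import *
import cv2
o=ctrl.get_obs();print(o['eef_pos'])
s=ctrl.get_image('side')[140:260,215:365,::-1]
cv2.imwrite('pics/s3.png',cv2.resize(s,(750,600),interpolation=2))
E
```

```text
[ 647.90646793 -103.63383222  261.73886117]
```

View pics/s3.png

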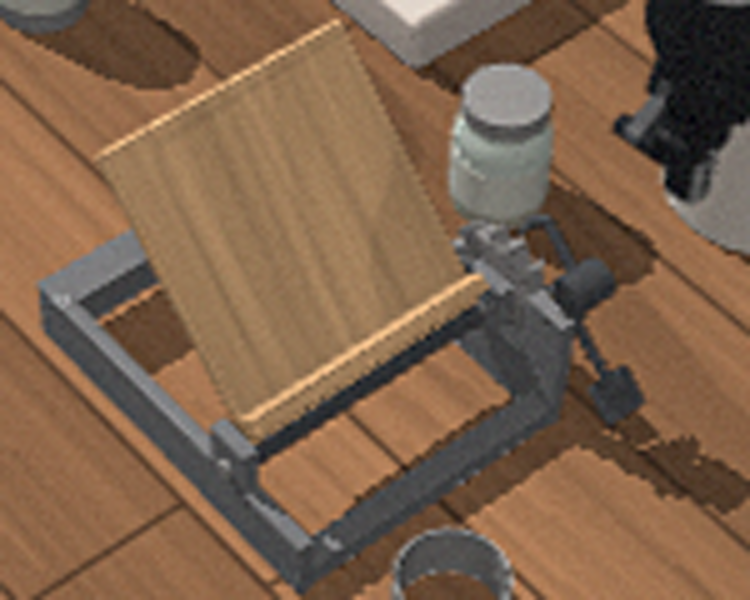

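The pawl stands thrown, with its hook raised and plate sunk at (617, 395) in the crop, and the board is still up. Next I'll move over the board edge.

Call:
servo_tool:
  commands:
    - {"tx":-15,"ty":32,"tz":0,"twist":0}
    - {"tx":-15,"ty":32,"tz":0,"twist":0}
    - {"tx":-15,"ty":32,"tz":0,"twist":0}
    - {"tx":-15,"ty":32,"tz":0,"twist":0}
    - {"tx":-15,"ty":32,"tz":0,"twist":0}
    - {"tx":-15,"ty":32,"tz":0,"twist":0}
    - {"tx":-15,"ty":32,"tz":0,"twist":0}
    - {"tx":-12,"ty":28,"tz":0,"twist":0}

```text
time: 6.55
eef_pos: [525.6, 147.7, 261.5]
tcp_rot: [[0.998, 0.061, 0.023], [0.061, -0.998, 0.0], [0.023, 0.001, -1.0]]
contact_force: [0.4, 0.3, 0.3]
width: -0.002
```

Call:
servo_tool:
  commands:
    - {"tx":0,"ty":0,"tz":-10,"twist":0}
    - {"tx":0,"ty":0,"tz":-15,"twist":0}
    - {"tx":0,"ty":0,"tz":-10,"twist":0}
    - {"tx":0,"ty":0,"tz":0,"twist":0}

```text
time: 6.88
eef_pos: [520.8, 157.1, 222.9]
tcp_rot: [[0.997, 0.075, 0.02], [0.075, -0.997, 0.003], [0.02, -0.002, -1.0]]
contact_force: [0.3, 0.0, -0.4]
width: -0.001
```

Call:
servo_tool:
  commands:
    - {"tx":3,"ty":-6,"tz":0,"twist":0}
    - {"tx":2,"ty":-6,"tz":0,"twist":0}
    - {"tx":0,"ty":0,"tz":0,"twist":0}
    - {"tx":0,"ty":0,"tz":-6,"twist":0}
    - {"tx":0,"ty":0,"tz":-6,"twist":0}
    - {"tx":0,"ty":0,"tz":0,"twist":0}

```text
time: 7.38
eef_pos: [528.3, 139.2, 210.6]
tcp_rot: [[0.997, 0.068, 0.022], [0.068, -0.998, 0.002], [0.022, -0.0, -1.0]]
contact_force: [-0.5, 0.2, -0.1]
width: 0.0
```

Call:
servo_tool:
  commands:
    - {"tx":0,"ty":1,"tz":-6,"twist":0}
    - {"tx":0,"ty":1,"tz":-6,"twist":0}
    - {"tx":0,"ty":2,"tz":-6,"twist":0}
    - {"tx":0,"ty":4,"tz":-6,"twist":0}
    - {"tx":0,"ty":4,"tz":-6,"twist":0}
    - {"tx":0,"ty":0,"tz":0,"twist":0}

```text
time: 7.88
eef_pos: [529.9, 152.3, 178.8]
tcp_rot: [[0.997, 0.067, 0.025], [0.067, -0.998, 0.003], [0.025, -0.002, -1.0]]
contact_force: [-0.5, 0.1, -0.2]
width: 0.004
```

Call:
servo_tool:
  commands:
    - {"tx":0,"ty":6,"tz":-8,"twist":0}
    - {"tx":0,"ty":5,"tz":-8,"twist":0}
    - {"tx":0,"ty":5,"tz":-8,"twist":0}
    - {"tx":0,"ty":4,"tz":-8,"twist":0}
    - {"tx":0,"ty":0,"tz":0,"twist":0}

```text
time: 8.3
eef_pos: [530.4, 174.2, 146.2]
tcp_rot: [[0.997, 0.068, 0.027], [0.068, -0.998, 0.005], [0.027, -0.003, -1.0]]
contact_force: [0.1, -0.3, -0.7]
width: 0.001
```

```bash
python3 - <<'E'
from h import *
import cv2
o=ctrl.get_obs();print(o['eef_pos'],o['contact_force'])
s=ctrl.get_image('side')[140:260,215:365,::-1]
cv2.imwrite('pics/s4.png',cv2.resize(s,(750,600),interpolation=2))
E
```

```text
[530.35344233 174.15764981 146.19363543] [ 0.10074561 -0.26203977 -0.71662492]
```

View pics/s4.png

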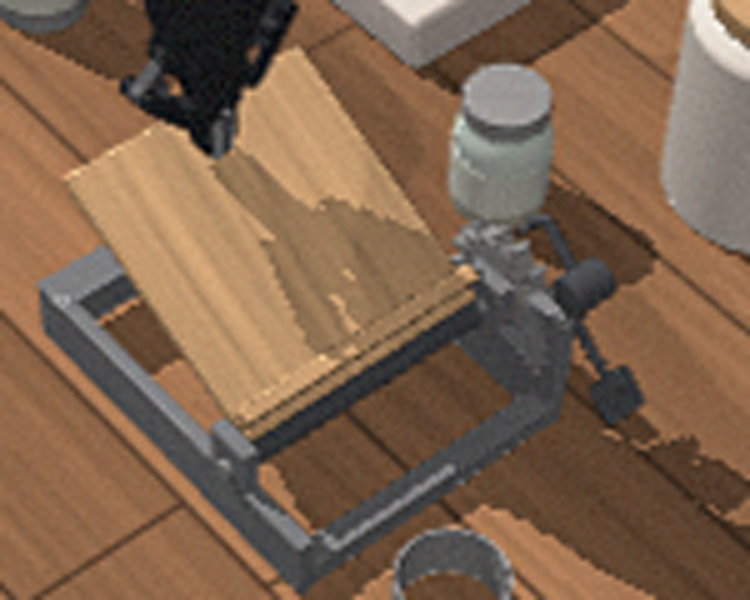

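The board is following the fingertips at about (215, 155), near its edge, and the pawl is still thrown. I'll carry on down the arc.

Call:
servo_tool:
  commands:
    - {"tx":0,"ty":4,"tz":-8,"twist":0}
    - {"tx":0,"ty":3,"tz":-8,"twist":0}
    - {"tx":0,"ty":3,"tz":-8,"twist":0}
    - {"tx":0,"ty":2,"tz":-8,"twist":0}
    - {"tx":0,"ty":2,"tz":-8,"twist":0}
    - {"tx":0,"ty":0,"tz":0,"twist":0}

```text
time: 8.85
eef_pos: [530.6, 189.3, 107.1]
tcp_rot: [[0.997, 0.068, 0.028], [0.067, -0.998, 0.009], [0.029, -0.007, -1.0]]
contact_force: [-0.3, -0.6, -0.5]
width: -0.0
```

Call:
servo_tool:
  commands:
    - {"tx":0,"ty":2,"tz":-7,"twist":0}
    - {"tx":0,"ty":1,"tz":-7,"twist":0}
    - {"tx":0,"ty":1,"tz":-6,"twist":0}
    - {"tx":0,"ty":0,"tz":-6,"twist":0}
    - {"tx":0,"ty":0,"tz":-4,"twist":0}
    - {"tx":0,"ty":0,"tz":0,"twist":0}

```text
time: 9.35
eef_pos: [531.0, 194.5, 76.5]
tcp_rot: [[0.997, 0.068, 0.029], [0.068, -0.998, 0.011], [0.03, -0.009, -1.0]]
contact_force: [-0.4, 1.1, 2.1]
width: -0.001
```

Call:
servo_tool:
  commands:
    - {"tx":0,"ty":0,"tz":-3,"twist":0}
    - {"tx":0,"ty":0,"tz":-3,"twist":0}
    - {"tx":0,"ty":0,"tz":-2,"twist":0}
    - {"tx":0,"ty":0,"tz":-2,"twist":0}

```text
time: 9.68
eef_pos: [531.1, 194.8, 71.7]
tcp_rot: [[0.997, 0.067, 0.03], [0.066, -0.998, 0.016], [0.031, -0.014, -0.999]]
contact_force: [-8.4, -0.4, 33.6]
width: -0.001
```

There is firm contact at z = 71.7 against an expected 72 for flat. I'll hold briefly, then lift away.

Call:
servo_tool:
  commands:
    - {"tx":0,"ty":0,"tz":0,"twist":0}
    - {"tx":0,"ty":0,"tz":0,"twist":0}
    - {"tx":0,"ty":0,"tz":0,"twist":0}
    - {"tx":0,"ty":0,"tz":10,"twist":0}
    - {"tx":0,"ty":0,"tz":25,"twist":0}
    - {"tx":0,"ty":5,"tz":35,"twist":0}
    - {"tx":0,"ty":20,"tz":35,"twist":0}
    - {"tx":0,"ty":20,"tz":35,"twist":0}

```text
time: 10.35
eef_pos: [527.2, 230.1, 211.9]
tcp_rot: [[0.998, 0.054, 0.018], [0.054, -0.999, 0.004], [0.018, -0.003, -1.0]]
contact_force: [1.5, 0.8, -0.4]
width: -0.006
```

Call:
servo_tool:
  commands:
    - {"tx":-10,"ty":35,"tz":10,"twist":0}
    - {"tx":-10,"ty":35,"tz":0,"twist":0}
    - {"tx":-10,"ty":35,"tz":0,"twist":0}
    - {"tx":-10,"ty":35,"tz":0,"twist":0}
    - {"tx":0,"ty":15,"tz":0,"twist":0}
    - {"tx":0,"ty":0,"tz":0,"twist":0}
    - {"tx":0,"ty":0,"tz":0,"twist":0}

```text
time: 10.93
eef_pos: [487.5, 394.3, 234.1]
tcp_rot: [[0.998, 0.054, 0.031], [0.054, -0.999, 0.01], [0.031, -0.008, -0.999]]
contact_force: [0.4, -1.3, 0.1]
width: -0.0
```

```bash
python3 - <<'E'
from h import *
import cv2
o=ctrl.get_obs();print(o['eef_pos'],o['contact_force'],o['qvel'].round(2))
s=ctrl.get_image('side')[140:260,215:365,::-1]
cv2.imwrite('pics/s5.png',cv2.resize(s,(750,600),interpolation=2))
E
```

```text
[487.4569861  394.34265303 234.11840751] [ 0.37222446 -1.25196515  0.10724306] [-1.01  0.35  0.04 -0.77  0.4   0.14 -0.59]
```

View pics/s5.png

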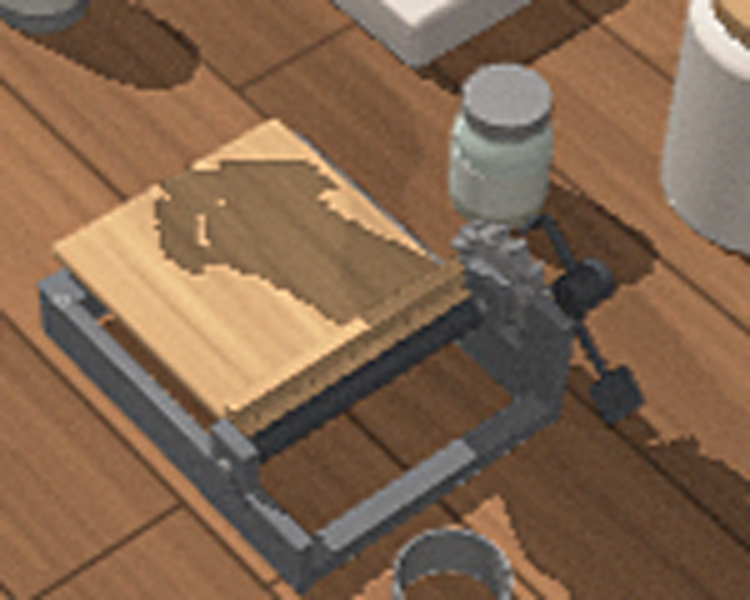

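```bash
python3 - <<'E'
from h import *
for yh in(20,24):
  for a in(0,.04,.1):
    c,s=np.cos(a),np.sin(a)
    print(yh,a,[proj('side',np.array([x,yh+204*c-12*s,60+204*s+12*c])).round(1) for x in(437,622)])
E
```

```text
20 0 [array([225.4, 189.4]), array([270.2, 163.3])]
20 0.04 [array([225.3, 187.8]), array([270.3, 161.7])]
20 0.1 [array([225.4, 185.5]), array([270.7, 159.4])]
24 0 [array([224.6, 188.6]), array([269.5, 162.6])]
24 0.04 [array([224.6, 187.1]), array([269.6, 161. ])]
24 0.1 [array([224.6, 184.8]), array([269.9, 158.7])]
```

The observed free-edge corners, (226, 189.4) and (270, 164), match angle 0. The pawl is thrown and the arm is clear, so I'm handing in.

```bash
python3 -c "
from rig import ctrl
print(ctrl.hand_in())"
```

```text
the job is handed in; nothing more can be done
None
```

The board now lies flat on its stand with the pawl still thrown free. The job was handed in at about 11 s of the 48 s limit; `hand_in` reports no verdict.

- **Pawl:** I pressed the thumb plate from about 88 mm down to 57 mm with shut fingertips. The side view after lifting showed the hook up and the plate sunk, with the board still raised.
- **Board:** I pushed the free edge down along its arc at roughly 0.5 rad/s, judged from the fingertip motion. It met its stop at a fingertip height of 71.7 mm, against 72 mm expected for flat, with about 34 N at the fingertips.
- **Last checks:** The free-edge corners in the final side view match an angle of 0 to within about a pixel, and 0.04 rad would shift them about 1.6 pixels. The pawl was still thrown, and the jar and cake ring looked unmoved. The other bystanders were outside that last crop, but the arm never went low near them.
- **Finish:** The tool ended about 170 mm beyond the edge and 160 mm above the board, touching nothing. The contact force read about 1.3 N, close to its usual noise. The arm was still settling slightly (about 1°/s) at the last reading.
- **Did not agree:** The force reading showed almost nothing during the plate press and most of the push, so I judged contact from the pictures instead.

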